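# Check a hand pump's lever stroke

## Task

Two bench-mounted hand vacuum pumps stand in the fume hood; check the lever of the one that carries the round dial gauge. With the outside of the closed fingers, gently press its lever in towards the fixed grip bar until it comes up against its stop, short of the bar, keep it there for a moment, let it come all the way back out, then press it in to the stop once more and finish the program while still holding it there with the fingers. Do not take the lever between the fingers, do not touch the grip bar, and leave the other pump's lever and everything standing around as they are.

Things in the scene. Friction and masses are not known exactly. Their poses are not given: they have to be found in the camera images.
- gauge_pump: hand vacuum pump fixed to the bench, 235 mm wide, 175 deep, 123 tall. Origin on the bench in its base plate; x = the way its lever is pressed, y = along its grip bar from pivot end to free end, z up. At the -y end: grey pivot block and black barrel (diameter 42, along x at y = -118 mm); on the barrel at x = 60 mm sits the round dial gauge, 64 mm across, dial up, top at 159 mm.
- gauge_lever (a joint): lever angle, rad: 0 = out (held by a spring), 0.40 = at its stop, about 20 mm short of the bar at the pressing place. Vertical hinge at x = 10, y = -75 mm of gauge_pump; growing = clockwise from above, towards the bar. Pressed 115 mm from the hinge it starts at 2.6 N and reaches the stop at 6 N; the stop bears the rest. Up to 15 N is gentle, above 30 N too hard.
- gauge_blade: the gauge pump's lever: flat aluminium blade 12 mm thick, 28 tall (86 to 114 mm above the bench), reaching 166 mm from the hinge. Origin on the hinge axis at 100 mm height; y runs to the free end, -x is the outer face (robot's side, the one to press), z up. Its y axis points 0.47 rad counter-clockwise from above of the pump's y when out, 0.07 rad at the stop.
- gauge_pad (a point): the place to press: on the outer face of the gauge pump's lever, 115 mm from the hinge, at mid-height (100 mm above the bench). Moves with the lever, about 46 mm from out to stop. The space before, above and below it is free.
- gauge_bar: the fixed grip bar of the gauge pump: black round bar 22 mm in diameter, level at 100 mm height, along the pump's y axis at x = 40 mm from y = -85 to 78 mm, on a post at its free end. Origin as gauge_pump. Not to be touched.
- plain_pump: hand vacuum pump fixed to the bench, 235 mm wide, 175 deep, 123 tall. Origin on the bench in its base plate; x = the way its lever is pressed, y = along its grip bar from pivot end to free end, z up. At the -y end: grey pivot block and black barrel (diameter 42, along x at y = -118 mm); same lever and bar, but no gauge, only a 16 mm brass plug on the barrel.
- plain_lever (a joint): lever angle of the pump without gauge, rad; 0 = out. To be left alone (it must stay below 0.10).
- jar: amber jar with orange cap, 54 mm across, 75 mm tall, behind the gauge pump; origin at centre of its underside. Bystander.
- bottle: white bottle, 60 mm across, 110 mm tall, behind the pump without gauge; origin at centre of its underside. Bystander.
- vial: glass vial, 26 mm across, 45 mm tall, in front of the gauge pump's pivot end; origin at centre of its underside. Bystander.
- stirbar: white stirring bar, about 10 mm thick and 30 to 40 mm long, lying in front of the other pump's pivot end; origin at its underside. Bystander.
- beaker: glass beaker, 68 mm across, 85 mm tall, on the left of the bench; origin at centre of its underside. Bystander.
- bosshead: dark steel clamp boss, 50 x 22 x 30 mm with a thumbscrew, on the right of the bench; origin at centre of its underside. Bystander.
- spatula: narrow flat steel lab spatula, 130 x 12 x 5 mm, lying in front of the pump without gauge, under its lever; origin at its underside. Bystander.

How it is judged:
By the outcome, as a careful person would: the job done as asked, in the order asked, and still so for the second after the job is handed in, while the arm keeps its last pose, push and grip.
It also fails if it takes over 42 s, if anything falls off the work surface, if the arm or the gripper's body presses on something with over 40 N, if the wrist force passes 120 N, or if a joint passes its speed limit or range.

## Robot

A 7-joint arm with a two-finger parallel gripper is mounted at the origin on the work surface. World frame = base frame: x ahead of the robot, y to its left, z up, the work surface at z = 0. Lengths are in m, angles in rad, forces in N, time in s.
With the tool pointing down it reaches from about 0.4 to 0.9 m from the base axis. Payload 5.5 kg.
Tool frame: the origin (TCP) lies at the very end of the fingers, on their centre line; the grasp point (between the pads) lies 19 mm behind it; x points along the fingers, y is the direction in which the jaws open and shut, and the axes are right-handed (so a half turn about x gives the same grasp; the last joint's range is limited). The gripper opens to 85 mm and grips with 20 to 120 N. Pads are 22 mm wide; open, the fingers measure 114 mm over their backs; the gripper's body (76 mm by 85 mm) begins 54 mm behind the grasp point. The pads swing forward as they close: fully open they stand 13 mm farther back than shut.
Start: joints at [1.434, 0.501, -0.427, 1.55, 0.221, 1.138, -0.21], TCP at [0.253, -0.599, 0.231] pointing down, gripper open.
Joint ranges: [-2.88, 2.88], [-0.31, 2.03], [-1.54, 1.56], [0.2, 2.42], [-1.41, 4.55], [0.19, 2.02], [-2.57, 2.57]. Speed limits (rad/s): [2.57, 2.57, 3.14, 3.14, 3.14, 3.14, 3.14].

## Interface

Orientations are given as a unit quaternion [x, y, z, w].
In Python, from station import manip gives the robot as it stands.
- The arm moves only by the shell command python3 -m creep 'ROWS' [FORCE]. ROWS is JSON, a list of rows, each a list of 7 numbers: the turn, a rotation vector about the tool's x, y, z in rad, then the shift along the tool's x, y, z in mm, then the opening, from 0 (shut) to 1 (fully open). A call has 1 to 10 rows; each row shifts and turns the pose as measured when the row begins, along the tool's axes as they then stand; what a row does not reach is not made up. A row lasts 1/8 s, in which the tool goes at most 62.5 mm and 10.7 degrees, less where a joint would pass 70% of its speed; a pose out of reach is approached as far as the arm can. A call with a gripper value outside its range is refused whole. The fingers move at their own pace and stop on an object; FORCE is the grip in N (left out, the last holds). Time passes only in rows, so rows that do not move let the fingers close. It gives the time, the measured TCP pose, the force and the opening at its end, in the units of the state.
- manip.state(): the state, without advancing time (a new reading comes with each control period).
- manip.capture(name): name is "side" or "top"; returns a dict with "color" (384x512x3 uint8, red, green, blue), "fx", "fy", "cx", "cy" (pixels), "R" (3x3) and "t" (3): a world point X has camera coordinates R X + t. Camera axes: x right, y down, z forward; pixel columns grow to the right and rows downward; lengths in m; the calibration is good to about 2 mm. A picture is of the moment at which its call begins. There is no depth.
- manip.close_job(): hands the job in, once; it reports no verdict.
The state is a dict: "clock": time; "q": joint angles; "dq": joint speeds; "tau": joint torques, N m; "tcp_pos": TCP position; "tcp_rot": TCP orientation; "wrist_force": force on the tool from outside, world axes, zero at the start; "moment": the same for the moment, N m; "opening": finger opening in m.
Only numpy, scipy, OpenCV 4.12 (cv2) and the standard library are available. Lean on these libraries where they do the work, as an engineer would, in place of code of your own. Each camera call takes 0.05 s, during which the arm holds its last target.

## Working session

There is one attempt and no reset: what is moved stays moved. The work goes in short steps, Python scripts to look and compute and a shell command to move; the robot and the scene stay as the last step left them, time stands still between calls to the robot, and variables do not carry over. Pictures are saved under pics/ and viewed, and the job is handed in when it is done.

```bash
mkdir -p pics; ls; python3 - <<'E'
from station import manip
import cv2,json
s=manip.state();print({k:s[k] for k in('clock','tcp_pos','tcp_rot','wrist_force','opening')})
for n in('side','top'):
    c=manip.capture(n);cv2.imwrite(f'pics/{n}0.png',cv2.cvtColor(c['color'],cv2.COLOR_RGB2BGR));print(n,c['fx'],c['fy'],c['cx'],c['cy'],c['R'],c['t'])
E
```

```text
pics
{'clock': 0.0, 'tcp_pos': array([ 0.25270211, -0.59810695,  0.23025268]), 'tcp_rot': array([-0.69289685, -0.14113253,  0.69313642, -0.13977648]), 'wrist_force': array([ 0.22987904, -0.43880148, -0.18815956]), 'opening': 0.08565283569974409}
side 446.0690674806644 446.0690674806644 263.1834697512629 190.62421759717373 [[-0.99769148 -0.06434128  0.02172332]
 [-0.05352336  0.54813842 -0.83467331]
 [ 0.04179656 -0.83390915 -0.55031679]] [0.58424305 0.08518817 1.26861865]
top 430.0955245138997 430.0955245138997 255.74616993394844 191.17636088184588 [[-0.01970212 -0.99979364 -0.00495039]
 [-0.98902274  0.02021462 -0.14637416]
 [ 0.14644403  0.00201217 -0.98921691]] [0.03525584 0.58112324 1.32686453]
```

View pics/side0.png

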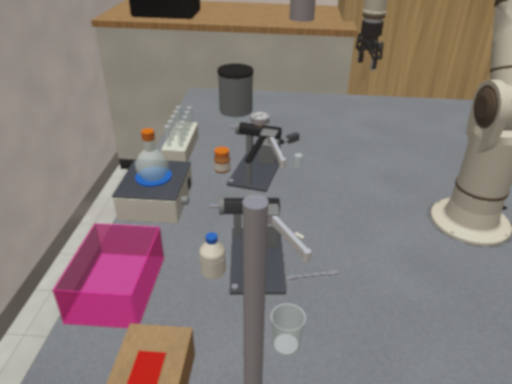

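View pics/top0.png

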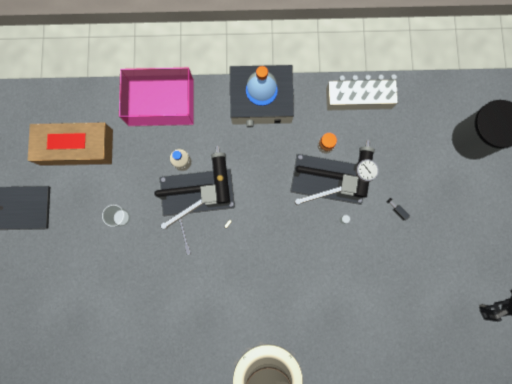

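Top view: the gauge pump is the right-hand one, with its dial at about (368,170), lever tip at about (298,202) and bar from (298,170) to (343,178). The vial is at (346,219). I'll zoom in to measure.

```bash
python3 - <<'E'
import cv2
a=cv2.imread('pics/top0.png')[125:235,280:420];cv2.imwrite('pics/ztop.png',cv2.resize(a,None,fx=5.7,fy=5.4,interpolation=cv2.INTER_CUBIC))
a=cv2.imread('pics/side0.png')[100:200,210:320];cv2.imwrite('pics/zside.png',cv2.resize(a,None,fx=6,fy=6,interpolation=cv2.INTER_CUBIC))
E
```

```text
(no output)
```

View pics/ztop.png

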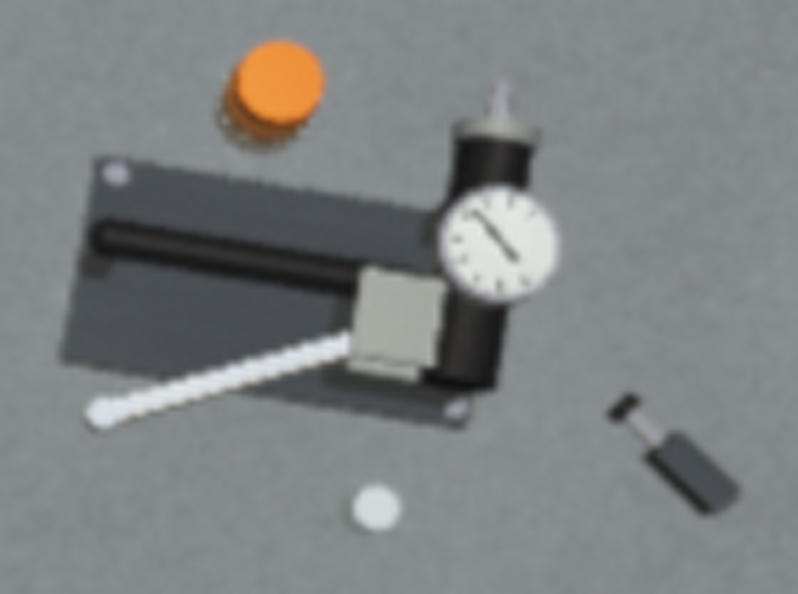

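View pics/zside.png

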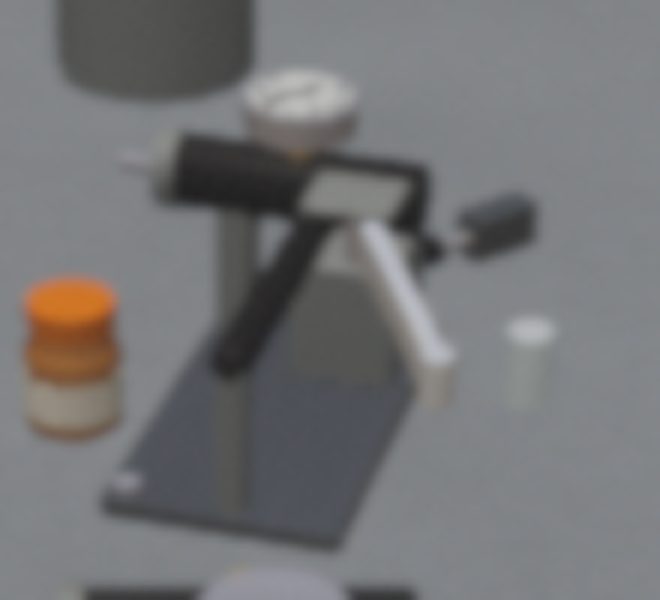

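```bash
cat > h.py <<'E'
import numpy as np
from station import manip
def ray(c,u,v,z):
    d=np.array([(u-c['cx'])/c['fx'],(v-c['cy'])/c['fy'],1.]);R=np.array(c['R']);t=np.array(c['t'])
    o=-R.T@t;d=R.T@d;return o+d*(z-o[2])/d[2]
def proj(c,X):
    p=np.array(c['R'])@X+c['t'];return c['fx']*p[0]/p[2]+c['cx'],c['fy']*p[1]/p[2]+c['cy']
E
python3 - <<'E'
from h import *;import cv2
c=manip.capture('top');I=c['color'].astype(int)
m=((I.min(2)>165)).astype(np.uint8);m[:, :285]=0;m[:,400:]=0;m[:140]=0;m[230:]=0
n,l,st,ce=cv2.connectedComponentsWithStats(m)
for i in range(1,n):
    if st[i,4]<15: continue
    ys,xs=np.where(l==i)
    z=.159 if ce[i][0]>355 else (.114 if ce[i][1]<212 else .045)
    P=np.array([ray(c,x,y,z)[:2] for x,y in zip(xs,ys)])
    print(st[i],ce[i],'centre',P.mean(0))
    if z==.114:
        mu=P.mean(0);w,V=np.linalg.eigh(np.cov((P-mu).T));d=V[:,1];d*=np.sign(d[1]);s=(P-mu)@d
        print('lever dir',d,'ends',mu+d*s.min(),mu+d*s.max())
# bar dark
for u,v in ((297.5+.5,168.7),(343,176)): pass
f=lambda u,v:((u+.5)/5.7-.5+280,(v+.5)/5.4-.5+125)
A=ray(c,*f(105,237),.106);B=ray(c,*f(345,277),.106);print('bar',A,B)
for p in((97,157),(60,362),(465,429)):print('plate',ray(c,*f(*p),.008))
E
```

```text
[358 160  20  20 293] [367.67235495 169.63139932] centre [ 0.62163543 -0.30573688]
[295 187  47  17 189] [317.03174603 195.22751323] centre [ 0.55509534 -0.16086377]
lever dir [-0.26134015  0.96524677] ends [ 0.57518458 -0.23506237] [ 0.53710866 -0.09443087]
[342 215   8   8  54] [345.61111111 218.61111111] centre [ 0.4883715  -0.25741311]
bar [ 0.63988045 -0.10716324  0.106     ] [ 0.61422196 -0.23468059  0.106     ]
plate [ 0.70950817 -0.1139355   0.008     ]
plate [ 0.58308424 -0.08849311  0.008     ]
plate [ 0.53765418 -0.31787187  0.008     ]
```

```bash
cat >> h.py <<'E'
from scipy.spatial.transform import Rotation as Ro
psi=1.372;Y=np.array([np.cos(psi),np.sin(psi)])
H=np.array([.5811,-.254])
def pad(a,s=.115,off=.006):
    th=psi+.47-a;d=np.array([np.cos(th),np.sin(th)]);o=np.array([-d[1],d[0]]);return H+s*d+off*o,d,o
def tool():
    s=manip.state();R=Ro.from_quat(s['tcp_rot']).as_matrix();return s,np.array(s['tcp_pos']),R
def show():
    s,p,R=tool();print('t',s['clock'],'p',p.round(4),'F',np.round(s['wrist_force'],2),'op',round(s['opening'],4));print('cols x,y,z\n',R.round(3));return s,p,R
def rel(R,p,t): return (R.T@(np.array(t)-p)*1000).round(1)
E
python3 - <<'E'
from h import *
s,p,R=show();print(s['q'])
for a in(0,.2,.4):print(pad(a))
t=np.array([*(pad(0)[0]+.07*pad(0)[2]),.2]);print(t,rel(R,p,t))
E
```

```text
t 0.15 p [ 0.2528 -0.5982  0.2305] F [-0.56 -0.53  0.19] op 0.0856
cols x,y,z
 [[-0.001  0.389 -0.921]
 [ 0.001 -0.921 -0.389]
 [-1.    -0.002 -0.   ]]
[ 1.43418752  0.50167847 -0.42686386  1.55122155  0.22077935  1.13830283
 -0.21026048]
(array([ 0.5445118, -0.1448107]), array([-0.26789131,  0.96344914]), array([-0.96344914, -0.26789131]))
(array([ 0.5669337 , -0.13971826]), array([-0.07114352,  0.99746609]), array([-0.99746609, -0.07114352]))
(array([ 0.58992036, -0.13918188]), array([0.12844053, 0.99171721]), array([-0.99171721,  0.12844053]))
[ 0.47707036 -0.16356309  0.2       ] [  31.  -313.  -375.8]
```

```bash
python3 -m creep '[[0,0,0,0,-36,-43,0],[0,0,0,0,-36,-43,0],[0,0,0,0,-36,-43,0],[0,0,0,0,-36,-43,0],[0,0,0,0,-36,-43,0],[0,0,0,0,-36,-43,0],[0.04,0,0,0,-36,-43,0],[0.04,0,0,0,-25,-30,0]]'; python3 - <<'E'
from h import *
s,p,R=show();print(s['q'])
o=pad(0)[2];t=np.array([*(pad(0)[0]+.045*o),.2]);print(t,rel(R,p,t), np.arctan2(R[0,2]*o[1]-R[1,2]*o[0],R[:2,2]@o))
E
```

```text
clock: 1.15
tcp_pos: [0.4544, -0.2074, 0.2285]
tcp_rot: [-0.698, -0.109, 0.699, -0.108]
wrist_force: [0.3, 0.2, -0.4]
opening: -0.0001
t 1.15 p [ 0.4544 -0.2074  0.2285] F [ 0.26  0.16 -0.39] op -0.0001
cols x,y,z
 [[-0.002  0.304 -0.953]
 [ 0.001 -0.953 -0.304]
 [-1.    -0.002  0.001]]
[ 0.92025532  0.25805204 -0.62979694  1.91764025  0.1761588   1.02276716
 -1.04855578]
[ 0.50115659 -0.15686581  0.2       ] [ 28.5 -33.9 -59.9] -0.03741462191842451
```

```bash
python3 -m creep '[[0.037,0,0,0,-17,-30,0],[0,0,0,0,-17,-28,0],[0,0,0,40,0,0,0],[0,0,0,50,0,0,0],[0,0,0,40,0,0,0],[0,0,0,0,0,0,0]]'; python3 - <<'E'
from h import *;import cv2
s,p,R=show()
o=pad(0)[2];t=np.array([*(pad(0)[0]+.025*o),.088]);print(t,rel(R,p,t), np.arctan2(R[0,2]*o[1]-R[1,2]*o[0],R[:2,2]@o))
for n in('side','top'):
    c=manip.capture(n);u,v=map(int,proj(c,p));a=c['color'][max(0,v-60):v+60,u-70:u+70,::-1]
    cv2.imwrite(f'pics/{n}1.png',cv2.resize(a,None,fx=5,fy=5,interpolation=cv2.INTER_CUBIC))
E
```

```text
clock: 1.9
tcp_pos: [0.5043, -0.1513, 0.0962]
tcp_rot: [0.701, 0.099, -0.7, 0.098]
wrist_force: [-0.1, -0.2, 0.4]
opening: -0.0003
t 1.9 p [ 0.5043 -0.1513  0.0962] F [-0.12 -0.2   0.37] op -0.0003
cols x,y,z
 [[ 0.001  0.275 -0.961]
 [ 0.001 -0.961 -0.275]
 [-1.    -0.001 -0.002]]
[ 0.52042558 -0.15150798  0.088     ] [  8.2   4.7 -15.4] -0.0072470553541148265
```

View pics/side1.png

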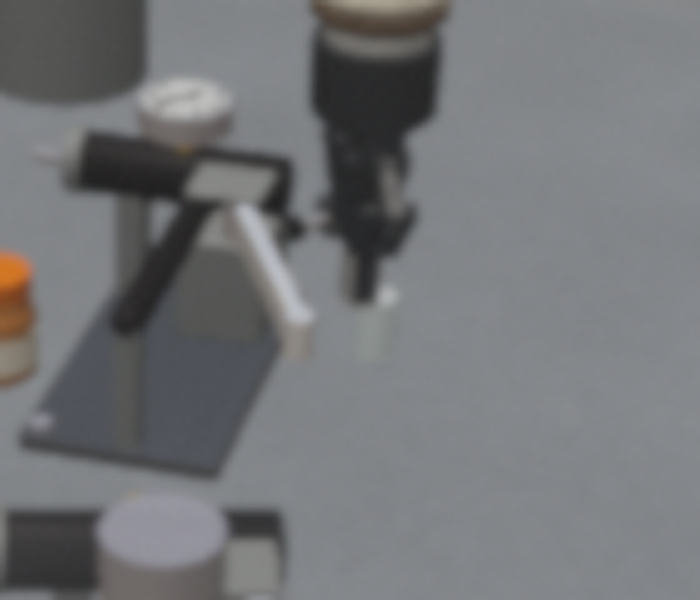

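View pics/top1.png

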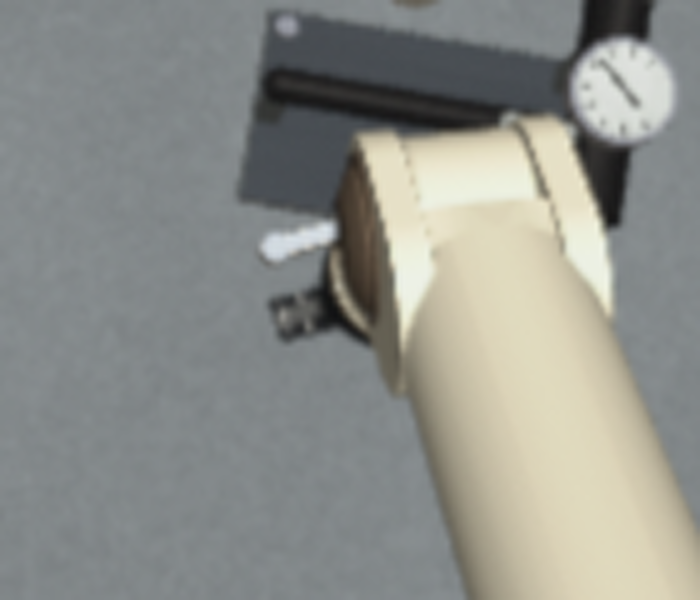

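Both views show the closed fingers standing free in front of the lever. I'll lower them a little and approach the outer face.

```bash
python3 -m creep '[[0,0,0,9,5,-10,0],[0,0,0,0,0,-9,0],[0,0,0,0,0,-4,0],[0,0,0,0,0,-3,0],[0,0,0,0,0,0,0]]'; python3 -m creep '[[0,0,0,0,0,-2,0],[0,0,0,0,0,0,0]]';python3 -m creep '[[0,0,0,0,0,-2,0],[0,0,0,0,0,0,0]]'; python3 - <<'E'
from h import *
s,p,R=show()
P,d,o=pad(0);v=p[:2]-P;print('off normal',v@o,'along',v@d,p[2])
E
```

```text
clock: 2.62
tcp_pos: [0.5375, -0.1514, 0.0946]
tcp_rot: [0.704, 0.095, -0.696, 0.1]
wrist_force: [-2.6, -1.1, 1.2]
opening: -0.0002
clock: 2.88
tcp_pos: [0.5384, -0.1511, 0.0946]
tcp_rot: [0.704, 0.095, -0.697, 0.1]
wrist_force: [-2.9, -0.3, 2.7]
opening: -0.0002
clock: 3.12
tcp_pos: [0.54, -0.1507, 0.0946]
tcp_rot: [0.703, 0.095, -0.697, 0.099]
wrist_force: [-2.7, -0.2, 2.0]
opening: 0.0002
t 3.125 p [ 0.54   -0.1507  0.0946] F [-2.67 -0.16  1.99] op 0.0002
cols x,y,z
 [[ 0.009  0.272 -0.962]
 [-0.005 -0.962 -0.272]
 [-1.     0.008 -0.008]]
off normal 0.005899071179737786 along -0.004443333210650541 0.09461122462890609
```

Contact is felt at about 2.7 N, but the height didn't come down as commanded, so I'll look.

```bash
python3 - <<'E'
from h import *;import cv2
s,p,R=tool()
for n in('side','top'):
    c=manip.capture(n);u,v=map(int,proj(c,p));print(u,v);a=c['color'][max(0,v-50):v+50,u-60:u+60,::-1]
    cv2.imwrite(f'pics/{n}2.png',cv2.resize(a,None,fx=6,fy=6,interpolation=cv2.INTER_CUBIC))
E
```

```text
281 156
313 201
```

View pics/side2.png

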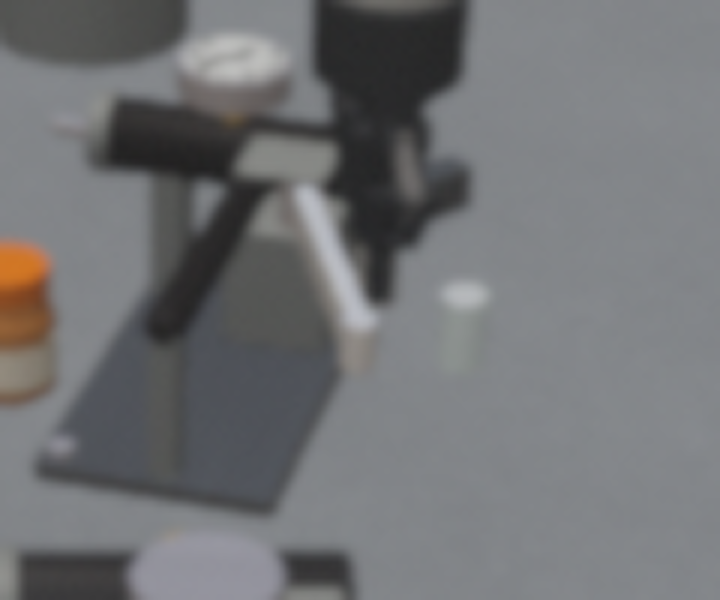

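View pics/top2.png

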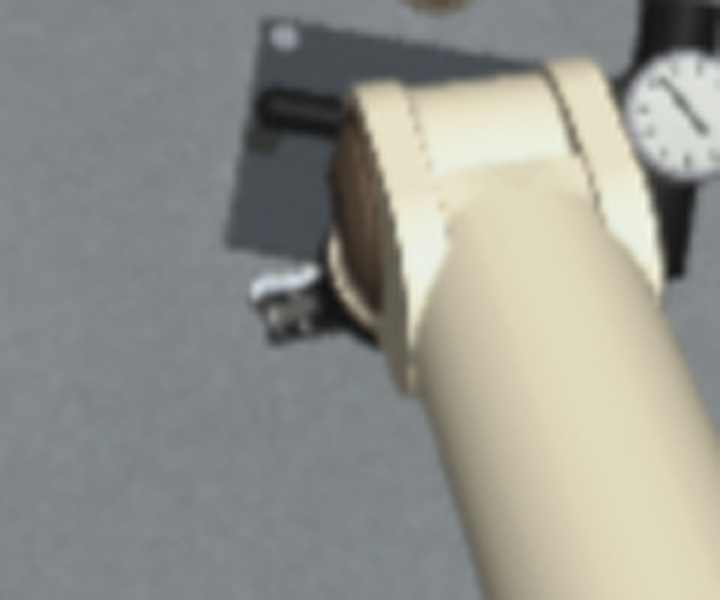

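```bash
python3 -m creep '[[0,0,0,0,0,8,0],[0,0,0,0,0,8,0],[0,0,0,5,-3,0,0],[0,0,0,5,-2,0,0],[0,0,0,0,0,0,0],[0,0,0,0,0,0,0]]'; python3 - <<'E'
from h import *
s,p,R=show()
P,d,o=pad(0);v=p[:2]-P;print('off normal',v@o,'along',v@d,p[2],'rel x',rel(R,p,[*P,.087]))
print('rotvec tool fix',(Ro.from_matrix(R).inv()*Ro.from_matrix(np.c_[[0,0,-1],[-o[1],o[0],0],[*o,0]])).as_rotvec())
E
```

```text
clock: 3.98
tcp_pos: [0.525, -0.1494, 0.0843]
tcp_rot: [0.705, 0.095, -0.695, 0.1]
wrist_force: [0.1, -0.7, 1.3]
opening: -0.0003
t 3.975 p [ 0.525  -0.1494  0.0843] F [ 0.05 -0.75  1.26] op -0.0003
cols x,y,z
 [[ 0.015  0.273 -0.962]
 [-0.004 -0.962 -0.273]
 [-1.     0.008 -0.013]]
off normal 0.020065700582583564 along 0.0008422915517605907 0.08431525407855325 rel x [ -2.4   1.  -20.1]
rotvec tool fix [ 0.00565983 -0.01343689 -0.00813403]
```

```bash
cat > st.py <<'E'
from h import *
s,p,R=tool();F=np.array(s['wrist_force']);th=np.arctan2(R[1,2],R[0,2])  # outward normal angle
print('z %.4f F %s |Fxy| %.1f Fn %.1f'%(p[2],F.round(1),np.hypot(*F[:2]),F[:2]@R[:2,2]))
for a in np.array([0,.1,.2,.3,.4]):
    P,d,o=pad(a);v=p[:2]-P;print(a,'normal %.1f along %.1f  yaw err(tool x turn) %.3f'%(v@o*1e3,v@d*1e3,-np.arctan2(R[0,2]*o[1]-R[1,2]*o[0],R[:2,2]@o)))
E
python3 -m creep '[[0,0,0,0,0,-7,0],[0.04,0,0,0,-0.4,-5,0],[0.04,0,0,0,-0.4,-5,0],[0.04,0,0,0,-0.4,-5,0],[0,0,0,0,0,0,0]]'; python3 st.py
```

```text
clock: 4.6
tcp_pos: [0.5448, -0.1426, 0.0841]
tcp_rot: [0.708, 0.052, -0.702, 0.056]
wrist_force: [-2.9, -0.1, 2.7]
opening: 0.0001
z 0.0841 F [-2.9 -0.1  2.7] |Fxy| 2.9 Fn 2.9
0.0 normal -0.8 along 2.1  yaw err(tool x turn) -0.118
0.1 normal 10.8 along 1.0  yaw err(tool x turn) -0.018
0.2 normal 22.3 along -1.3  yaw err(tool x turn) 0.082
0.3 normal 33.5 along -4.7  yaw err(tool x turn) 0.182
0.4 normal 44.3 along -9.2  yaw err(tool x turn) 0.282
```

```bash
python3 -m creep '[[0.05,0,0,0,-0.8,-5,0],[0.05,0,0,0,-0.8,-5,0],[0.05,0,0,0,-0.8,-5,0],[0.05,0,0,0,-0.8,-5,0],[0,0,0,0,0,0,0]]'; python3 st.py
```

```text
clock: 5.22
tcp_pos: [0.5598, -0.1379, 0.0833]
tcp_rot: [-0.706, 0.019, 0.708, 0.015]
wrist_force: [-4.3, -0.6, 3.2]
opening: 0.0005
z 0.0833 F [-4.3 -0.6  3.2] |Fxy| 4.3 Fn 4.2
0.0 normal -16.6 along 2.6  yaw err(tool x turn) -0.320
0.1 normal -4.8 along 3.1  yaw err(tool x turn) -0.220
0.2 normal 7.0 along 2.4  yaw err(tool x turn) -0.120
0.3 normal 18.6 along 0.5  yaw err(tool x turn) -0.020
0.4 normal 30.0 along -2.6  yaw err(tool x turn) 0.080
```

```bash
python3 -m creep '[[0.02,0,0,0,-0.4,-5,0],[0.02,0,0,0,-0.4,-5,0],[0.02,0,0,0,-0.4,-5,0],[0.02,0,0,0,-0.4,-4,0]]'; python3 st.py
```

```text
clock: 5.72
tcp_pos: [0.5752, -0.1366, 0.0826]
tcp_rot: [-0.702, 0.046, 0.709, 0.043]
wrist_force: [-5.2, 1.1, 4.4]
opening: 0.0001
z 0.0826 F [-5.2  1.1  4.4] |Fxy| 5.3 Fn 5.3
0.0 normal -31.8 along -0.3  yaw err(tool x turn) -0.397
0.1 normal -20.2 along 1.7  yaw err(tool x turn) -0.297
0.2 normal -8.5 along 2.5  yaw err(tool x turn) -0.197
0.3 normal 3.3 along 2.2  yaw err(tool x turn) -0.097
0.4 normal 14.9 along 0.7  yaw err(tool x turn) 0.003
```

```bash
python3 -m creep '[[0,0,0,0,0,-3,0],[0,0,0,0,0,-3,0]]'; python3 st.py|sed -n '1p;6p';  python3 -m creep '[[0,0,0,0,0,-2,0]]'; python3 st.py|sed -n '1p;6p'
```

```text
clock: 5.98
tcp_pos: [0.5793, -0.1369, 0.0823]
tcp_rot: [-0.701, 0.045, 0.711, 0.042]
wrist_force: [-6.5, 0.7, 4.5]
opening: 0.0003
z 0.0823 F [-6.5  0.7  4.5] |Fxy| 6.6 Fn 6.6
0.4 normal 10.9 along 0.9  yaw err(tool x turn) 0.005
clock: 6.1
tcp_pos: [0.5796, -0.1369, 0.0821]
tcp_rot: [-0.7, 0.045, 0.712, 0.042]
wrist_force: [-9.0, 0.8, 6.3]
opening: 0.0001
z 0.0821 F [-9.   0.8  6.3] |Fxy| 9.0 Fn 9.0
0.4 normal 10.5 along 1.0  yaw err(tool x turn) 0.006
```

At the stop: force rises to 9 N with almost no further travel. I'll hold it about a second with small pushes.

```bash
python3 -m creep '[[0,0,0,0,0,-2,0],[0,0,0,0,0,-2,0]]'; python3 st.py|sed -n '1p;6p';  python3 -m creep '[[0,0,0,0,0,-2,0],[0,0,0,0,0,-2,0]]'; python3 st.py|sed -n '1p;6p'
```

```text
clock: 6.35
tcp_pos: [0.5794, -0.1369, 0.0815]
tcp_rot: [-0.696, 0.044, 0.715, 0.041]
wrist_force: [-8.3, 1.0, 6.5]
opening: -0.0001
z 0.0815 F [-8.3  1.   6.5] |Fxy| 8.3 Fn 8.3
0.4 normal 10.8 along 0.9  yaw err(tool x turn) 0.008
clock: 6.6
tcp_pos: [0.5791, -0.137, 0.081]
tcp_rot: [-0.693, 0.043, 0.718, 0.04]
wrist_force: [-9.3, 1.7, 7.3]
opening: 0.0004
z 0.0810 F [-9.3  1.7  7.3] |Fxy| 9.4 Fn 9.4
0.4 normal 11.0 along 0.8  yaw err(tool x turn) 0.010
```

```bash
python3 -m creep '[[0,0,0,0,0,-2,0],[0,0,0,0,0,-2,0],[0,0,0,0,0,-2,0]]'; python3 - <<'E'
from h import *;import cv2
s,p,R=tool();o=pad(.4)[2]
print(np.round(s['wrist_force'],1),R.round(3),'fix',(Ro.from_matrix(R).inv()*Ro.from_matrix(np.c_[[0,0,-1],[-o[1],o[0],0],[*o,0]])).as_rotvec())
for n in('side','top'):
    c=manip.capture(n);u,v=map(int,proj(c,p));a=c['color'][max(0,v-50):v+50,u-60:u+60,::-1]
    cv2.imwrite(f'pics/{n}3.png',cv2.resize(a,None,fx=6,fy=6,interpolation=cv2.INTER_CUBIC))
s,p,R=tool();print(np.round(s['wrist_force'],1),p)
E
```

```text
clock: 6.98
tcp_pos: [0.5787, -0.137, 0.0802]
tcp_rot: [-0.689, 0.042, 0.723, 0.039]
wrist_force: [-9.8, 0.5, 7.0]
opening: 0.0002
[-9.8  0.5  7. ] [[-0.048 -0.115 -0.992]
 [-0.001 -0.993  0.116]
 [-0.999  0.007  0.047]] fix [ 0.01289513  0.04715952 -0.0072406 ]
[-8.   0.8  6.6] [ 0.57867687 -0.1369768   0.08018901]
```

View pics/side3.png

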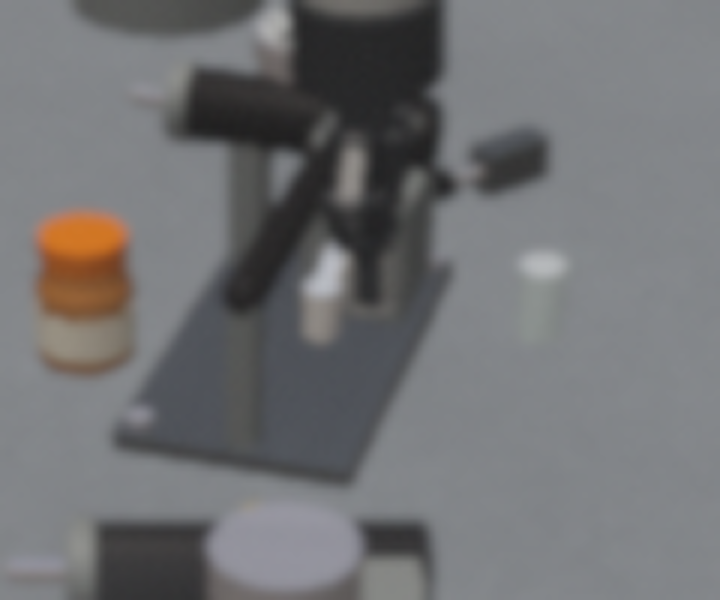

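View pics/top3.png

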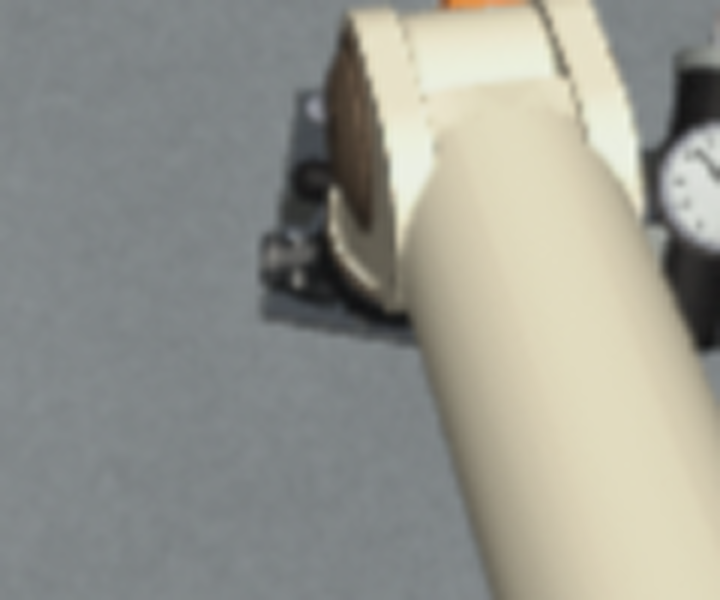

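Lever is at its stop, with a clear gap to the bar in the side view (lever tip (320,290), bar end (240,300)). Held for about a second; now I'll back off fully.

```bash
python3 -m creep '[[0,0.02,0,0,0,5,0],[-0.04,0.02,0,0,0.6,6,0],[-0.04,0.01,0,0,0.6,6,0],[-0.05,0,0,0,0.6,6,0],[-0.05,0,0,0,0.6,6,0],[-0.05,0,0,0,0.6,6,0],[-0.05,0,0,0,0.6,7,0],[-0.05,0,0,0,0.6,7,0],[-0.05,0,0,0,0.6,8,0],[0,0,0,0,0,8,0]]'; python3 st.py
```

```text
clock: 8.32
tcp_pos: [0.5147, -0.1521, 0.0809]
tcp_rot: [0.703, 0.096, -0.697, 0.104]
wrist_force: [-0.3, 0.0, -0.3]
opening: -0.0001
z 0.0809 F [-0.3  0.  -0.3] |Fxy| 0.3 Fn 0.3
0.0 normal 30.7 along 1.0  yaw err(tool x turn) 0.013
0.1 normal 42.1 along -3.3  yaw err(tool x turn) 0.113
0.2 normal 53.0 along -8.6  yaw err(tool x turn) 0.213
0.3 normal 63.3 along -15.0  yaw err(tool x turn) 0.313
0.4 normal 72.9 along -22.5  yaw err(tool x turn) 0.413
```

```bash
python3 -m creep '[[0,0,0,-4,0,0,0],[0,0,0,0,0,0,0],[0,0,0,0,0,0,0],[0,0,0,0,0,0,0]]'; python3 st.py|head -2; python3 - <<'E'
from h import *;import cv2
s,p,R=tool();o=pad(.0)[2]
print('fix',(Ro.from_matrix(R).inv()*Ro.from_matrix(np.c_[[0,0,-1],[-o[1],o[0],0],[*o,0]])).as_rotvec())
c=manip.capture('side');tip=np.r_[pad(0,.166,0)[0],.114];print('tip pred',proj(c,tip))
cv2.imwrite('pics/side4.png',cv2.resize(c['color'][100:200,210:320,::-1],None,fx=6,fy=6,interpolation=cv2.INTER_CUBIC))
E
```

```text
clock: 8.82
tcp_pos: [0.5164, -0.1519, 0.0859]
tcp_rot: [0.704, 0.096, -0.696, 0.104]
wrist_force: [-0.2, -0.3, 0.7]
opening: 0.0
z 0.0859 F [-0.2 -0.3  0.7] |Fxy| 0.4 Fn 0.3
0.0 normal 29.0 along 0.7  yaw err(tool x turn) 0.012
fix [ 0.01226738 -0.01055456 -0.01330481]
tip pred (np.float64(282.7707272279963), np.float64(159.81722971719003))
```

View pics/side4.png

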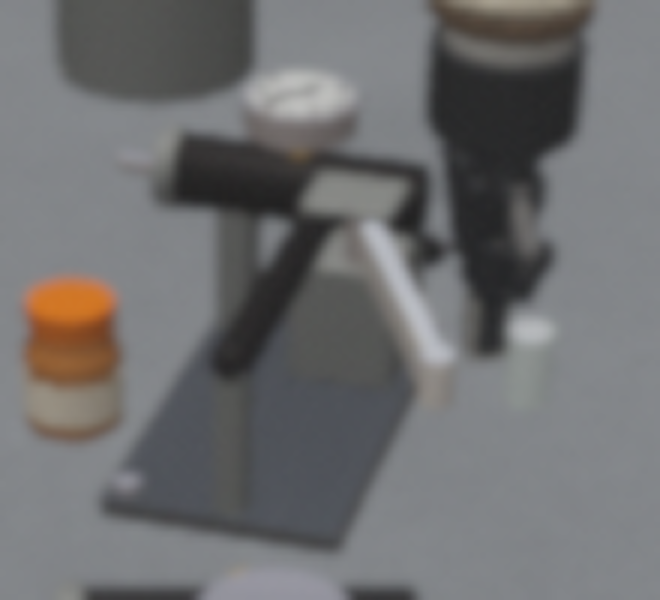

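The lever is fully out again, with its tip at (437,352) in the crop, the same as at the start, and the vial hasn't moved. Second press, same way.

```bash
python3 -m creep '[[0,0,0,0,0,-8,0],[0,0,0,0,0,-8,0],[0.04,0,0,0,-0.4,-5,0],[0.04,0,0,0,-0.4,-5,0],[0.04,0,0,0,-0.4,-5,0],[0.05,0,0,0,-0.7,-5,0],[0.05,0,0,0,-0.7,-5,0],[0.05,0,0,0,-0.7,-5,0]]'; python3 st.py
```

```text
clock: 9.88
tcp_pos: [0.5577, -0.138, 0.0842]
tcp_rot: [-0.706, 0.002, 0.708, -0.006]
wrist_force: [-4.7, -0.6, 3.1]
opening: 0.0
z 0.0842 F [-4.7 -0.6  3.1] |Fxy| 4.7 Fn 4.7
0.0 normal -14.5 along 3.0  yaw err(tool x turn) -0.266
0.1 normal -2.7 along 3.3  yaw err(tool x turn) -0.166
0.2 normal 9.1 along 2.4  yaw err(tool x turn) -0.066
0.3 normal 20.8 along 0.3  yaw err(tool x turn) 0.034
0.4 normal 32.1 along -3.0  yaw err(tool x turn) 0.134
```

```bash
python3 -m creep '[[0.03,0,0,0,-0.4,-5,0],[0.03,0,0,0,-0.4,-5,0],[0.03,0,0,0,-0.4,-5,0],[0.03,0,0,0,-0.4,-4,0]]'; python3 st.py|sed -n '1p;6p';python3 -m creep '[[0,0.005,0,0,0,-3,0],[0,0.005,0,0,0,-3,0]]'; python3 st.py|sed -n '1p;6p'
```

```text
clock: 10.38
tcp_pos: [0.5749, -0.1358, 0.0832]
tcp_rot: [-0.703, 0.046, 0.709, 0.038]
wrist_force: [-5.4, 1.1, 4.3]
opening: 0.0002
z 0.0832 F [-5.4  1.1  4.3] |Fxy| 5.5 Fn 5.5
0.4 normal 15.4 along 1.4  yaw err(tool x turn) 0.009
clock: 10.62
tcp_pos: [0.5799, -0.1361, 0.0828]
tcp_rot: [-0.705, 0.047, 0.707, 0.039]
wrist_force: [-5.7, -0.0, 4.3]
opening: 0.0001
z 0.0828 F [-5.7 -0.   4.3] |Fxy| 5.7 Fn 5.6
0.4 normal 10.3 along 1.8  yaw err(tool x turn) 0.008
```

```bash
python3 -m creep '[[0,0.005,0,0,0,-3,0]]'; python3 st.py|sed -n '1p;6p';python3 -m creep '[[0,0.005,0,0,0,-3,0]]'; python3 st.py|sed -n '1p;6p'
```

```text
clock: 10.75
tcp_pos: [0.5804, -0.1362, 0.0822]
tcp_rot: [-0.705, 0.047, 0.707, 0.039]
wrist_force: [-12.4, 1.6, 9.5]
opening: 0.0002
z 0.0822 F [-12.4   1.6   9.5] |Fxy| 12.5 Fn 12.5
0.4 normal 9.9 along 1.8  yaw err(tool x turn) 0.007
clock: 10.88
tcp_pos: [0.5803, -0.1363, 0.0816]
tcp_rot: [-0.704, 0.047, 0.708, 0.039]
wrist_force: [-12.2, 1.0, 8.9]
opening: -0.0
z 0.0816 F [-12.2   1.    8.9] |Fxy| 12.2 Fn 12.2
0.4 normal 10.0 along 1.6  yaw err(tool x turn) 0.007
```

```bash
python3 -m creep '[[0,0.003,0,-0.7,0,-2,0]]'; python3 st.py|sed -n '1p;6p';python3 -m creep '[[0,0.003,0,-0.7,0,-2,0]]'; python3 - <<'E'
from h import *;import cv2
for n in('side','top','side','side','side','side'):
    c=manip.capture(n);s,p,R=tool();print(np.round(s['wrist_force'],1),p.round(4))
    cv2.imwrite(f'pics/{n}5.png',c['color'][...,::-1])
a=cv2.imread('pics/side5.png')[90:290,200:340];cv2.imwrite('pics/zside5.png',cv2.resize(a,None,fx=3,fy=3,interpolation=cv2.INTER_CUBIC))
E
```

```text
clock: 11.0
tcp_pos: [0.5799, -0.1362, 0.0816]
tcp_rot: [-0.703, 0.048, 0.708, 0.039]
wrist_force: [-7.0, 0.5, 3.7]
opening: -0.0002
z 0.0816 F [-7.   0.5  3.7] |Fxy| 7.0 Fn 7.0
0.4 normal 10.3 along 1.7  yaw err(tool x turn) 0.006
clock: 11.12
tcp_pos: [0.5799, -0.1362, 0.0816]
tcp_rot: [-0.703, 0.048, 0.709, 0.039]
wrist_force: [-8.6, 0.4, 4.1]
opening: -0.0001
[-8.1 -0.5  4.5] [ 0.58   -0.1362  0.0816]
[-7.4  1.5  4.3] [ 0.5799 -0.1362  0.0816]
[-8.8  0.5  5. ] [ 0.58   -0.1362  0.0816]
[-8.4  0.3  3.7] [ 0.58   -0.1362  0.0816]
[-8.   0.2  4.6] [ 0.58   -0.1362  0.0816]
[-8.   1.2  4.5] [ 0.5799 -0.1362  0.0816]
```

View pics/zside5.png

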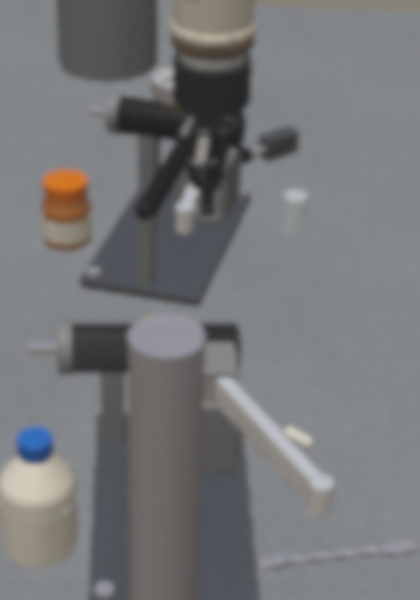

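View pics/top5.png

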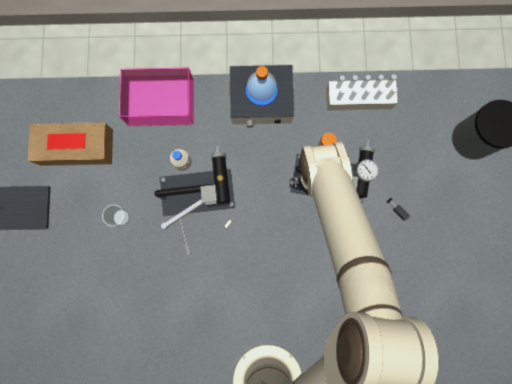

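The hold is steady at about 8 N against the stop, above the 6 N needed to reach it. The other pump's lever and the bystanders are where they were. Handing in.

```bash
python3 -c "
from station import manip
print(manip.close_job())"
```

```text
the job is handed in; nothing more can be done
None
```

I pressed the gauge pump's lever in to its stop with the outside of the closed fingers and held it there for about a second. I then let it come all the way back out, pressed it in to the stop again, and handed the job in while still holding it.

**First press:** the force rose to about 9 N with almost no further travel, which marks the stop. The side view showed a clear gap between lever and bar.

**Release:** the fingers backed off about 30 mm from the lever's out position and the contact force fell to near zero. The side view showed the lever tip back where it started.

**Second press, final state:** the sideways push was steady at about 8 N over six readings, above the 6 N needed to reach the stop. The finger position did not change, about 11 s into the 42 s allowed.

**Surroundings:** the last pictures showed the plain pump's lever and the bystanders in view where they were. The jar was partly hidden by the arm in the top view but unmoved in the side view.

**What did not go cleanly:**
- The first approach touched the lever about 10 mm too high and moved it a few millimetres. I backed off, lowered the tool and started again.
- During the second press the sideways push briefly reached about 12.5 N, or about 15.7 N counting vertical friction. That is just past the 15 N "gentle" mark, and I eased it to about 8 N within two rows.
- During the holds the vertical force on the tool was 4 to 7 N, which I take to be friction. The tool sank 2 mm and tilted by up to 0.05 rad in the first hold. I corrected that for the second.

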